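Open the ratchet stop on the date-carton rail

ROBOT

A 6-joint arm with a two-finger parallel gripper is mounted at the origin on the work surface. World frame = base frame: x ahead of the robot, y to its left, z up, the work surface at z = 0. Lengths are in m, angles in rad, forces in N, time in s.
With the tool pointing down it reaches from about 0.275 to 0.75 m from the base axis. Payload 10.2 kg.
Tool frame: the origin (TCP) lies on the centre line of the jaws, within the pads' length; the fingertips stand 25 mm ahead of it and the grasp point (between the pads) lies 6 mm ahead of it; z points along the fingers, y is the direction in which the jaws open and shut (so a half turn about z gives the same grasp; the last joint's range is limited). The gripper opens to 88 mm and grips with 3 to 60 N. Pads are 18 mm wide; open, the fingers measure 123 mm over their backs; the gripper's body (75 mm by 187 mm) begins 45 mm behind the grasp point.
Start: joints at [-1.426, 0.313, 1.498, -0, 1.331, -0.223], TCP at [0.189, -0.49, 0.264] pointing down, gripper open.
Joint ranges: [-2.94, 2.94], [-0.97, 2.17], [0.19, 2.56], [-1.23, 4.37], [0.02, 3.11], [-2.88, 2.88]. Speed limits (rad/s): [2.39, 2.39, 3.01, 3.14, 3.14, 3.14].

INTERFACE

Orientations are given as a unit quaternion [w, x, y, z].
In Python, from station import * gives the robot as it stands.
- The arm moves only by the tool apply_moves, never from a script. Its argument "motion" is one flat list of numbers, 6 for each row, row after row: the shift along the tool's x, y, z scaled (see below), then the turn, a rotation vector about the tool's x, y, z scaled (see below). In form: [dx, dy, dz, ax, ay, az, dx, dy, dz, ax, ay, az, ...]. A call has 1 to 20 rows; each row shifts and turns the commanded pose from where the row before left it, along the tool's axes as they then stand; what a row does not reach is not made up. The controller multiplies each number of a shift by 0.06 m and each number of a turn by 8 degrees. A row lasts 1/8 s, in which the tool goes at most 62.5 mm and 10.7 degrees, less where a joint would pass 70% of its speed; a pose out of reach is approached as far as the arm can. A call with a number of a shift or a turn outside -1 to 1 is refused whole. A call with a gripper value outside its range is refused whole. "jaw" is the opening, from 0 (shut) to 1 (fully open), set as the call begins (left out, the last holds). The fingers move at their own pace and stop on an object; the grip force is fixed at half the most. Time passes only in rows, so rows that do not move let the fingers close. It gives the time, the measured TCP pose, the force and the opening at its end, in the units of the state.
- observe(): the state, without advancing time (a new reading comes with each control period).
- get_image(name): name is "scene" or "side" or "wrist"; returns the picture (400x640x3 uint8, red, green, blue); there is no depth.
- camera_model(name): a dict with "fx", "fy", "cx", "cy" (pixels), "R" (3x3) and "t" (3): a world point X has camera coordinates R X + t; the wrist camera has in their place "hand_eye" (4x4, takes a point from camera to tool coordinates, whose origin is the TCP and whose axes are the flange's). Camera axes: x right, y down, z forward; pixel columns grow to the right and rows downward; lengths in m; the calibration is good to about 2 mm. A picture is of the moment at which its call begins: read the wrist's pose just before it. camera_model takes no time and is no camera call.
- finish_job(): hands the job in, once; it reports no verdict.
The state is a dict: "clock": time; "joint_positions": joint angles; "joint_vel": joint speeds; "joint_torque": joint torques, N m; "eef_pos": TCP position; "tcp_rot": TCP orientation; "wrist_force": force on the tool from outside, world axes, zero at the start; "ft_torque": the same for the moment, N m; "grip_width": opening from 0.0 (shut) to 1.0 (fully open).
Only numpy, scipy, OpenCV 4.12 (cv2) and the standard library are available. Lean on these libraries where they do the work, as an engineer would, in place of code of your own. Each camera call takes 0.05 s, during which the arm holds its last target.

TASK

Make room on the counter rail for another date carton: press the red release button on top of the sliding stop all the way down, then push the stop along its bar, away from the cartons, until it sits fully home against the end block. Work by touch alone, without gripping or lifting anything, and leave the two cartons on the rail and everything else on the counter where they are.

Things in the scene. Friction and masses are not known exactly. Their poses are not given: they have to be found in the camera images.
- rail: Wooden rail fixed to the counter: 130 mm wide (x), 495 long (y, the sliding direction), floor 20 mm up. Steel head plate at y = -215 to -200 mm, 115 mm tall; end block, face at y = +250 mm, 80 mm tall. Toothed bar 40 mm high along its +x edge (x = 65 to 79 mm). Two cartons stand within y = -200 to -80 mm. Origin on the counter, on the centre line, under the stop's face at joint jaw = 0; z up.
- jaw (a joint): Slide of the ratchet stop along rail +y, in m: 0 nearest the cartons, 0.15 fully home against the end block; starts between 0 and 0.05. With the release up, ratchet teeth lock it against moving to +y (it may slip up to one 12 mm tooth before catching); with the release down it slides against about 3 N of friction and stays where left.
- jaw_face (a point): On the stop's orange face plate (black rubber pad), at its middle, 55 mm above the counter. The plate is upright, 120 mm wide (rail x), 21 to 88 mm above the counter, facing the cartons (rail -y). Push it towards rail +y. Between it and the nearer carton is an empty bay 80 to 140 mm long. Behind it the grey carriage ends 100 mm from the face; carriage top 85 mm above the counter.
- release (a joint): Red release button, pressed straight down, in m: 0 up, 0.010 fully down; the ratchet lets go beyond about 0.008. It takes about 6 N and stays down when let go.
- release_top (a point): Centre of the flat top of the red button, 34 mm across, on top of the carriage, 55 mm behind the orange face; 96.5 mm above the counter when up (11.5 mm proud of the carriage top), 86.5 mm when fully down. It travels with the stop.
- carton_a: Bystander: light green date carton standing on the rail next to the head plate, 110 mm (rail x) by 53 mm (rail y) by 85 mm tall. Origin under its centre.
- carton_b: Bystander: dark green date carton, same size, standing on the rail on the bay side of carton_a. Origin under its centre.
- carton_new: Bystander: green window box of dates lying flat to the right, 110 by 170 by 53 mm. Origin under its centre.
- honey: Bystander: jar with a yellow cap and white label, 64 mm across, 110 mm tall, to the left. Origin under its centre.
- tub: Bystander: white plastic bowl, 100 mm across, 60 mm tall, to the left. Origin under its centre.
- scoop: Bystander: serving spoon lying beyond the rail. Origin under its middle.
- can: Bystander: can with a pale lid and white paper label, 68 mm across, 90 mm tall, to the left. Origin under its centre.

How it is judged:
By the outcome, as a careful person would: the job done as asked, in the order asked, and still so for the second after the job is handed in, with the robot touching nothing.
It also fails if it takes over 45 s, if anything falls off the work surface, if the arm or the gripper's body presses on something with over 40 N, if the wrist force passes 120 N, or if a joint passes its speed limit or range.

## Working session

There is one attempt and no reset: what is moved stays moved. The work goes in short steps, Python scripts to look and compute and a tool call to move; the robot and the scene stay as the last step left them, time stands still between calls to the robot, and variables do not carry over. Pictures are saved under pics/ and viewed, and the job is handed in when it is done.

Besides the shell and the picture viewer there is one more tool, called after ">>>" as a command line: name --argument value ..., lists and objects as JSON in quotes. apply_moves: Moves the arm, as the interface text tells. Shifts and turns lie within -1 to 1; 1 stands for 0.06 m of shift or 8 degrees of turn. Its arguments: {"type":"object","properties":{"motion":{"type":"array","items":{"type":"number","minimum":-1,"maximum":1}},"jaw":{"type":"number"}},"required":["motion"]}

```bash
mkdir -p pics; ls
python3 - <<'E'
from station import *
import cv2,json
s=observe(); print(s)
for n in ["scene","side","wrist"]:
    im=get_image(n); cv2.imwrite(f"pics/{n}0.png",im[:,:,::-1])
    m=camera_model(n); print(n,{k:(v.tolist() if hasattr(v,'tolist') else v) for k,v in m.items()})
E
```

```text
pics
{'clock': 0.0, 'joint_positions': array([-1.42640612e+00,  3.13405739e-01,  1.49844982e+00, -3.06251292e-05,
        1.33096724e+00, -2.23375465e-01]), 'joint_vel': array([ 0.001306  , -0.00187752, -0.0010736 , -0.0017439 ,  0.00048846,
        0.00036891]), 'joint_torque': array([ 4.99005691e-04, -4.02213550e+01, -2.52268338e+01,  6.94881007e-02,
        3.52358830e-02, -1.16811111e-04]), 'eef_pos': array([ 0.18871622, -0.4896763 ,  0.2631789 ]), 'tcp_rot': array([-6.15183774e-04,  9.83140283e-01,  1.82851867e-01,  9.42420114e-06]), 'wrist_force': array([ 0.07437567, -0.10863611,  0.17705283]), 'ft_torque': array([-0.08202056, -0.00590409,  0.01754249]), 'grip_width': 1.0003683977461526}
scene {'fx': 368.8912485822269, 'fy': 368.8912485822269, 'cx': 315.4635788832065, 'cy': 202.65207148034952, 'R': [[-0.38431398947989465, 0.9232015126146476, 0.0013132387728521204], [0.5585942795700022, 0.23366592282800244, -0.7958471381745418], [-0.7350341409225275, -0.3051216210217904, -0.6054961668444461]], 't': [0.23207251887912358, -0.2270840451437238, 1.6473803736341373]}
side {'fx': 519.1513520870674, 'fy': 519.1513520870674, 'cx': 312.25696705573677, 'cy': 204.57070210949533, 'R': [[-0.7797816463473338, -0.6260432637297292, 0.0032273764066589605], [-0.4545702881959845, 0.5626400878098313, -0.6905084971807115], [0.4304723418632853, -0.5399129221716905, -0.7233170807901363]], 't': [0.4184285915675336, 0.3434754400920986, 1.7418468264050782]}
wrist {'fx': 340.9496487497953, 'fy': 340.9496487497953, 'cx': 322.54751165765924, 'cy': 201.21767056649384, 'hand_eye': [[-0.00045614831589815456, -0.9551846499714033, -0.2960102639904919, 0.07657523798630196], [0.9999998114877255, -0.0005573777263863939, 0.00025759383321366226, 0.0003243883278745141], [-0.00041103920334291285, -0.2960100906879307, 0.9551847241542838, -0.12085366933022512], [0.0, 0.0, 0.0, 1.0]]}
```

View pics/scene0.png

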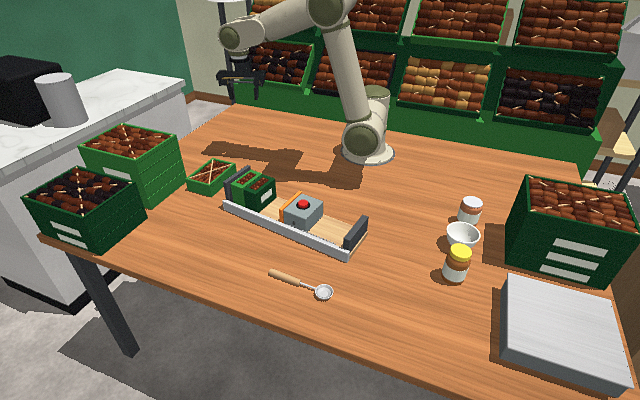

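View pics/side0.png

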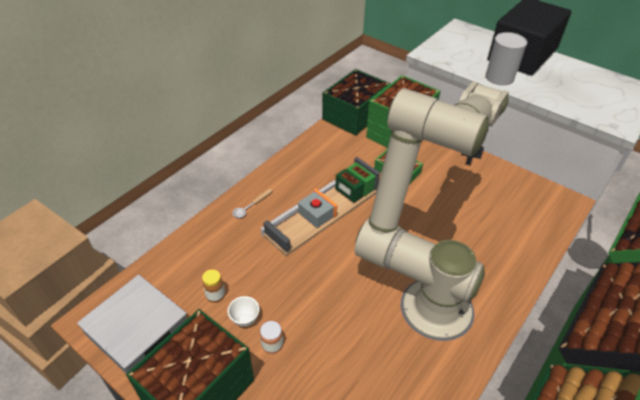

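View pics/wrist0.png

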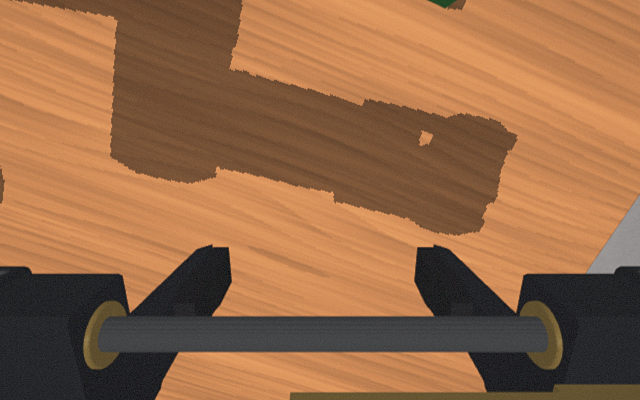

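Scene: red button near (303,204), the rail runs from the head plate (238,185) to the end block (356,232). Side: button near (316,203). The wrist view shows only the counter. Next I'll measure the rail's pose.

```bash
cat > h.py <<'E'
from station import *
import cv2,numpy as np
def ray(n,uv):
    m=camera_model(n);R=np.array(m['R']);t=np.array(m['t'])
    d=R.T@np.array([(uv[0]-m['cx'])/m['fx'],(uv[1]-m['cy'])/m['fy'],1]);return -R.T@t,d
def onz(n,uv,z):
    o,d=ray(n,uv);return o+d*(z-o[2])/d[2]
def tri(a,b):
    A=[];B=[]
    for o,d in (a,b):
        d=d/np.linalg.norm(d);P=np.eye(3)-np.outer(d,d);A.append(P);B.append(P@o)
    return np.linalg.lstsq(np.vstack(A),np.hstack(B),rcond=None)[0]
def proj(n,X):
    m=camera_model(n);c=np.array(m['R'])@X+np.array(m['t']);return m['fx']*c[0]/c[2]+m['cx'],m['fy']*c[1]/c[2]+m['cy']
E
python3 - <<'E'
from h import *
rr={}
for n,(x0,y0,x1,y1) in dict(scene=(210,155,380,270),side=(250,150,400,260)).items():
    im=cv2.imread(f"pics/{n}0.png"); hsv=cv2.cvtColor(im,cv2.COLOR_BGR2HSV)
    H,S,V=cv2.split(hsv)
    for nm,mk in dict(red=((H<5)|(H>174))&(S>170)&(V>110),orange=(H>8)&(H<18)&(S>200)&(V>190)).items():
        q=np.zeros_like(mk);q[y0:y1,x0:x1]=mk[y0:y1,x0:x1]
        k,l,st,ce=cv2.connectedComponentsWithStats(q.astype(np.uint8))
        for i in range(1,k):
            if st[i,4]>15:
                print(n,nm,st[i],ce[i])
                if nm=='red': rr.setdefault(n,ce[i])
    c=im[y0:y1,x0:x1];cv2.imwrite(f"pics/{n}0z.png",cv2.resize(c,None,fx=4.7,fy=4.7,interpolation=cv2.INTER_CUBIC))
print(rr,[onz(n,rr[n],.0945) for n in rr],tri(ray('scene',rr['scene']),ray('side',rr['side'])))
E
```

```text
scene red [298 200  10   8  66] [302.62121212 203.33333333]
side red [312 200   8   6  40] [315.5 202.7]
{'scene': array([302.62121212, 203.33333333]), 'side': array([315.5, 202.7])} [array([ 0.56983907, -0.05914752,  0.0945    ]), array([ 0.56313952, -0.05197063,  0.0945    ])] [ 0.56646389 -0.05868526  0.08996434]
```

View pics/scene0z.png

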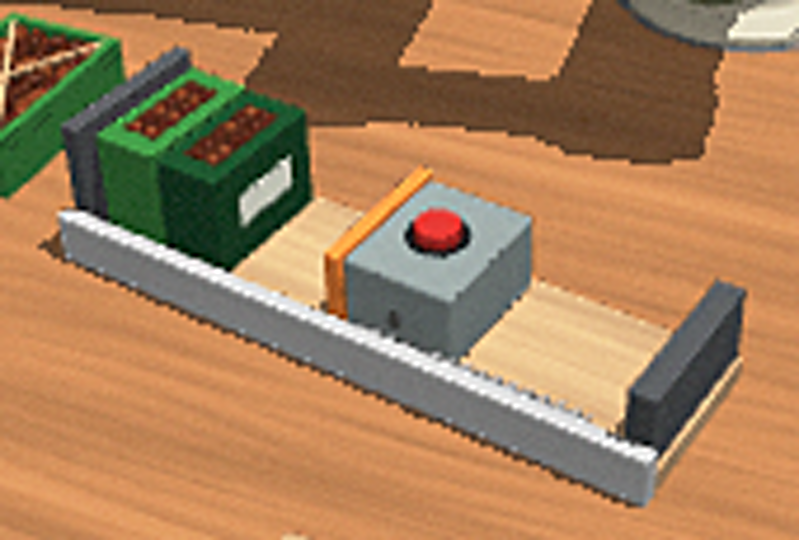

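View pics/side0z.png

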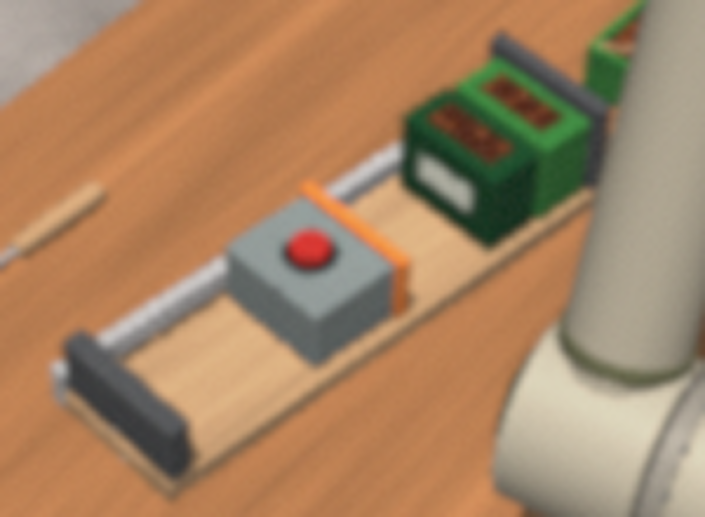

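The zooms show the bar's outer top edge from about (62,222) to (640,468) in the scene zoom. The button is centred on the grey carriage, with the bay to its left and about 130 mm free behind it.

Run:
```python
from h import *
f=lambda p:(np.array(p)+.5)/4.7-.5+np.array([210,155])
g=lambda p:(np.array(p)+.5)/4.7-.5+np.array([250,150])
# bar outer bottom edge and top edge
pairs=[('bot',(64,258),(640,503),0),('top',(64,222),(642,467),.04),('endtop',(632,395),(717,283),.08),('endtopR',(660,402),(745,292),.08),('headtop',(66,128),(182,50),.115),('carrFront',(350,262),(430,185),.085),('carrBack',(455,300),(530,217),.085),('carrnear',(350,262),(455,300),.085),('orange',(327,258),(428,172),.088)]
for n,a,b,z in pairs:
    A=onz('scene',f(a),z);B=onz('scene',f(b),z);d=B-A;print(n,A[:2].round(4),B[:2].round(4),np.linalg.norm(d).round(4),np.degrees(np.arctan2(d[1],d[0])).round(2))
print('side')
for n,a,b,z in [('railbot',(174,495),(595,200),0),('endtopI',(85,340),(187,440),.08),('orange',(305,188),(408,265),.088),('carrback',(230,255),(318,318),.085),('carrright',(318,318),(392,265),.085)]:
    A=onz('side',g(a),z);B=onz('side',g(b),z);d=B-A;print(n,A[:2].round(4),B[:2].round(4),np.linalg.norm(d).round(4),np.degrees(np.arctan2(d[1],d[0])).round(2))
```

```text
bot [ 0.6    -0.3579] [0.6721 0.1276] 0.4909 81.55
top [ 0.6041 -0.3481] [0.6795 0.1293] 0.4833 81.03
endtop [0.6611 0.1143] [0.5346 0.1309] 0.1276 172.5
endtopR [0.6604 0.1323] [0.5365 0.151 ] 0.1252 171.45
headtop [ 0.5879 -0.3439] [ 0.4627 -0.3223] 0.1271 170.21
carrFront [ 0.615  -0.1038] [ 0.513  -0.0905] 0.1029 172.57
carrBack [ 0.6244 -0.022 ] [ 0.5208 -0.01  ] 0.1043 173.45
carrnear [ 0.615  -0.1038] [ 0.6244 -0.022 ] 0.0824 83.43
orange [ 0.6204 -0.1183] [ 0.5027 -0.0967] 0.1197 169.6
side
railbot [0.5366 0.1492] [ 0.4637 -0.3258] 0.4806 -98.72
endtopI [0.6468 0.1231] [0.52   0.1496] 0.1296 168.19
orange [ 0.6136 -0.1093] [ 0.4955 -0.0927] 0.1192 172.01
carrback [ 0.6146 -0.0143] [ 0.5175 -0.0052] 0.0975 174.62
carrright [ 0.5175 -0.0052] [ 0.5071 -0.087 ] 0.0825 -97.28
```

>>> apply_moves --motion '[0,0,0,0,0,-0.94,0,0,0,0,0,-0.94,0,0,0,0,0,-0.94,0,0,0,0,0,-0.94,0,0,0,0,0,-0.94,0,0,0,0,0,-0.94,0,0,0,0,0,-0.94,0,0,0,0,0,-0.94,0.8,0.5,0,0,0,0,0.8,0.5,0,0,0,0,0.8,0.5,0,0,0,0,0.8,0.5,0,0,0,0,0.8,0.5,0,0,0,0,0.8,0.5,0,0,0,0,0.8,0.5,0,0,0,0,0.8,0.5,0,0,0,0,0.8,0.5,0,0,0,0,0.8,0.5,0,0,0,0,0,0,0,0,0,0,0,0,0,0,0,0]' --jaw 0

```text
clock: 2.65
eef_pos: [0.558, -0.0616, 0.2634]
tcp_rot: [-0.0, 0.759, 0.651, -0.0]
wrist_force: [-1.1, -1.2, 0.6]
grip_width: 0.007
```

```bash
cat >> h.py <<'E'
from scipy.spatial.transform import Rotation as Ro
def pose():
    s=observe();q=s['tcp_rot'];return np.array(s['eef_pos']),Ro.from_quat([q[1],q[2],q[3],q[0]]).as_matrix(),s
def wz(uv,z,p,R):
    m=camera_model('wrist');T=np.array(m['hand_eye'])
    d=R@T[:3,:3]@np.array([(uv[0]-m['cx'])/m['fx'],(uv[1]-m['cy'])/m['fy'],1]);o=p+R@T[:3,3]
    return o+d*(z-o[2])/d[2]
E
python3 - <<'E'
from h import *
p,R,s=pose();im=get_image('wrist')[:,:,::-1];cv2.imwrite('pics/w1.png',im)
print(p.round(4),R.round(3).tolist(),s['wrist_force'],s['joint_positions'].round(2),s['grip_width'])
np.savez('w1.npz',p=p,R=R)
hsv=cv2.cvtColor(im.copy(),cv2.COLOR_BGR2HSV);H,S,V=cv2.split(hsv)
mk=(((H<5)|(H>174))&(S>170)&(V>110)).astype(np.uint8)
k,l,st,ce=cv2.connectedComponentsWithStats(mk)
for i in range(1,k):
    if st[i,4]>80: print(st[i],ce[i],wz(ce[i],.0955,p,R))
E
```

```text
[ 0.558  -0.0616  0.2634] [[0.152, 0.988, -0.001], [0.988, -0.152, -0.0], [-0.0, -0.001, -1.0]] [-1.06906143 -1.18561477  0.58055855] [-0.32  0.39  1.38 -0.    1.36 -0.17] 0.0074597570922576885
[ 314  162   38   39 1157] [332.14174589 181.39152982] [ 0.5670255  -0.05816278  0.0955    ]
```

View pics/w1.png

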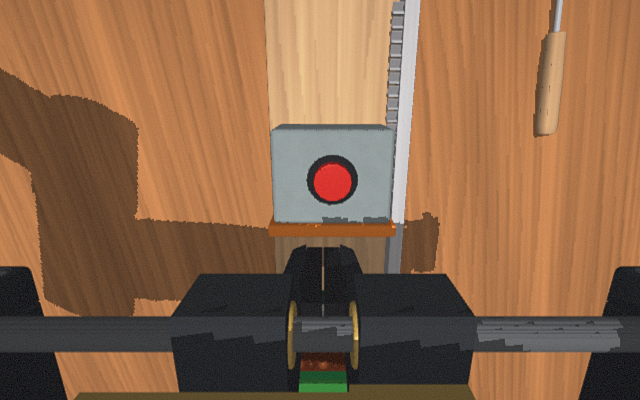

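Wrist view: button at (332,181), which is world (0.567, -0.058). The orange face is level in the picture, so the tool is square to the rail. I'll move over the button and down.

>>> apply_moves --motion '[0.08,0.14,0,0,0,0,0,0,0.5,0,0,0,0,0,0.6,0,0,0,0,0,0.6,0,0,0,0,0,0.3,0,0,0,0,0,0.15,0,0,0,0,0,0,0,0,0]'

```text
clock: 3.58
eef_pos: [0.5676, -0.0581, 0.1348]
tcp_rot: [-0.0, 0.759, 0.651, 0.0]
wrist_force: [-0.8, -0.3, -0.1]
grip_width: 0.002
```

>>> apply_moves --motion '[0,0,0.1,0,0,0,0,0,0.1,0,0,0,0,0,0.05,0,0,0,0,0,0.03,0,0,0,0,0,0.03,0,0,0,0,0,0,0,0,0]'

```text
clock: 4.32
eef_pos: [0.5675, -0.0578, 0.1161]
tcp_rot: [0.0, 0.759, 0.651, 0.0]
wrist_force: [-0.7, -0.4, 1.6]
grip_width: 0.004
```

>>> apply_moves --motion '[0,0,0.03,0,0,0,0,0,0.02,0,0,0,0,0,0,0,0,0]'

```text
clock: 4.7
eef_pos: [0.5675, -0.0578, 0.1131]
tcp_rot: [0.0, 0.759, 0.651, 0.0]
wrist_force: [0.7, 0.6, 3.1]
grip_width: 0.003
```

>>> apply_moves --motion '[0,0,0.02,0,0,0,0,0,0.02,0,0,0,0,0,0,0,0,0]'

```text
clock: 5.08
eef_pos: [0.5677, -0.0577, 0.1117]
tcp_rot: [0.0, 0.759, 0.651, 0.0]
wrist_force: [-2.7, 1.6, 12.5]
grip_width: 0.007
```

>>> apply_moves --motion '[0,0,0.02,0,0,0,0,0,0,0,0,0]'

```text
clock: 5.32
eef_pos: [0.5679, -0.0576, 0.1116]
tcp_rot: [0.001, 0.759, 0.651, 0.001]
wrist_force: [-5.3, 3.1, 20.1]
grip_width: 0.005
```

Button bottomed: z stopped at 86.6 mm while the force rose to 20 N. Lift and look.

>>> apply_moves --motion '[0,0,-0.2,0,0,0,0,0,-0.5,0,0,0,0,0,-0.8,0,0,0,0,0,-0.5,0,0,0,0,0,-0.4,0,0,0,0,0,0,0,0,0]'

```text
clock: 6.08
eef_pos: [0.5678, -0.0579, 0.2545]
tcp_rot: [0.001, 0.759, 0.651, 0.001]
wrist_force: [-0.9, 0.5, -0.7]
grip_width: 0.005
```

Run:
```python
from h import *
p,R,s=pose();im=get_image('wrist')[:,:,::-1].copy();cv2.imwrite('pics/w2.png',im)
print(p.round(4),s['wrist_force'])
hsv=cv2.cvtColor(im,cv2.COLOR_BGR2HSV);H,S,V=cv2.split(hsv)
mk=(((H<5)|(H>174))&(S>170)&(V>110)).astype(np.uint8)
k,l,st,ce=cv2.connectedComponentsWithStats(mk)
for i in range(1,k):
    if st[i,4]>80: print(st[i],ce[i],wz(ce[i],.0865,p,R))
sc=get_image('scene')[:,:,::-1][140:260,210:380];cv2.imwrite('pics/s2z.png',cv2.resize(sc,None,fx=4.7,fy=4.7,interpolation=cv2.INTER_CUBIC))
f=lambda p:(np.array(p)+.5)/4.7-.5+np.array([210,155])
# carton_b bay-side top edge from first scene zoom
A=onz('scene',f((212,182)),.105);B=onz('scene',f((306,110)),.105);print('cartB',A,B)
```

```text
[ 0.5678 -0.0579  0.2545] [-0.88645402  0.49779717 -0.71105439]
[304 171  36  34 970] [321.13608247 187.60927835] [ 0.5669334  -0.05871081  0.0865    ]
cartB [ 0.59365764 -0.22111884  0.105     ] [ 0.48700069 -0.20288574  0.105     ]
```

View pics/w2.png

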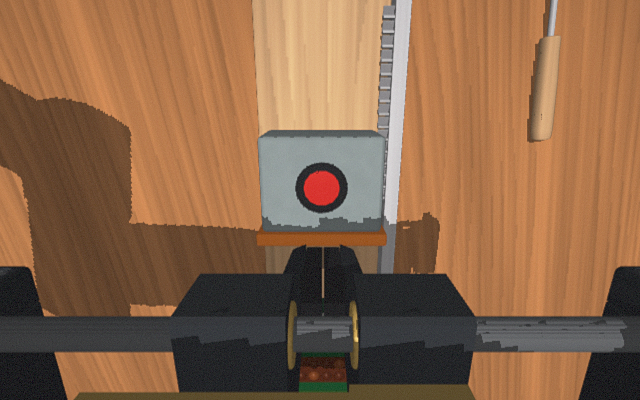

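View pics/s2z.png

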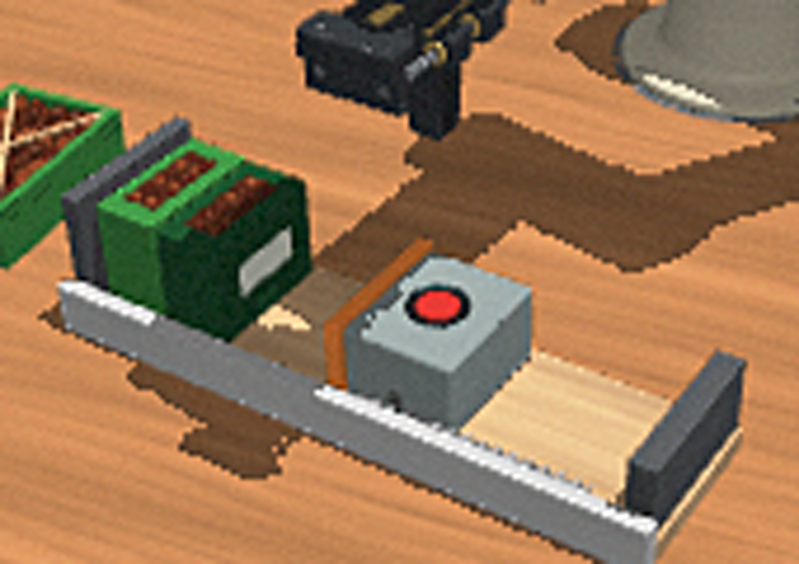

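The button is now flush with the carriage (its pixel centre (321,188) sits in the black ring). The bay is about 100 mm long. I'll back over it, lower and then push.

>>> apply_moves --motion '[-0.75,0,0,0,0,0,-0.75,0,0,0,0,0,0,0,0,0,0,0,0,0,0,0,0,0,0,0,0.6,0,0,0,0,0,0.6,0,0,0,0,0,0.6,0,0,0,0,0,0.5,0,0,0,0,0,0.4,0,0,0,0,0,0.3,0,0,0,0,0,0,0,0,0]'

```text
clock: 7.55
eef_pos: [0.5533, -0.1459, 0.0725]
tcp_rot: [-0.001, 0.759, 0.651, -0.0]
wrist_force: [-0.6, 0.5, 0.1]
grip_width: 0.004
```

Run:
```python
from h import *
p,R,s=pose();print(p.round(4),s['wrist_force'])
sc=get_image('scene')[:,:,::-1][140:260,210:380];cv2.imwrite('pics/s3z.png',cv2.resize(sc,None,fx=4.7,fy=4.7,interpolation=cv2.INTER_CUBIC))
```

```text
[ 0.5533 -0.1459  0.0725] [-0.57649184  0.54768135  0.05836503]
```

View pics/s3z.png

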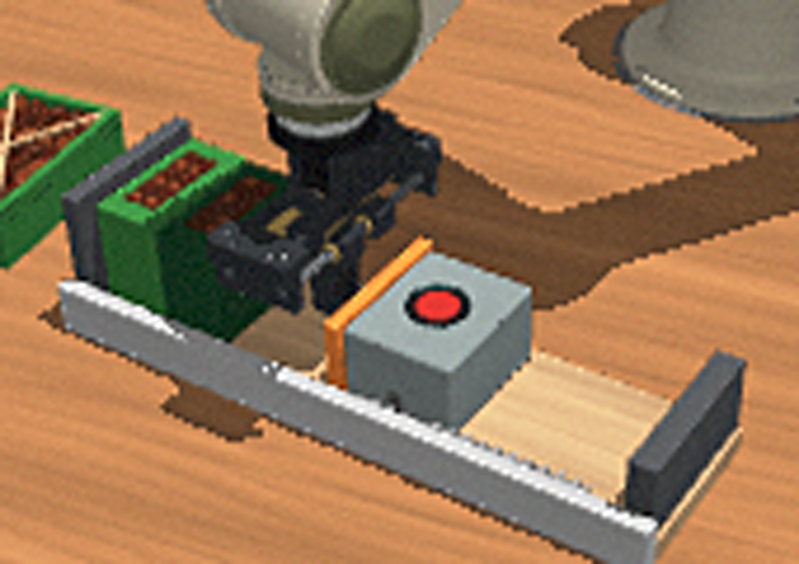

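Fingers are in the bay, clear of both carton and plate. Approach the face gently.

>>> apply_moves --motion '[0.1,0,0,0,0,0,0.1,0,0,0,0,0,0.1,0,0,0,0,0,0.05,0,0,0,0,0,0.05,0,0,0,0,0,0.05,0,0,0,0,0,0.05,0,0,0,0,0,0.05,0,0,0,0,0]'

```text
clock: 8.6
eef_pos: [0.5588, -0.1141, 0.0736]
tcp_rot: [0.0, 0.759, 0.651, -0.0]
wrist_force: [-0.6, -3.0, 1.1]
grip_width: 0.005
```

>>> apply_moves --motion '[0.05,0,0,0,0,0,0.1,0,0,0,0,0,0.1,0,0,0,0,0,0.1,0,0,0,0,0]'

```text
clock: 9.1
eef_pos: [0.5621, -0.0929, 0.0736]
tcp_rot: [0.0, 0.759, 0.651, 0.0]
wrist_force: [-0.6, -4.0, 1.3]
grip_width: 0.005
```

It slides at 3–4 N, so the ratchet is released. Keep pushing.

>>> apply_moves --motion '[0.1,0,0,0,0,0,0.1,0,0,0,0,0,0.1,0,0,0,0,0,0.1,0,0,0,0,0,0.1,0,0,0,0,0,0.1,0,0,0,0,0,0.1,0,0,0,0,0,0.1,0,0,0,0,0,0.1,0,0,0,0,0,0.1,0,0,0,0,0,0.1,0,0,0,0,0,0.1,0,0,0,0,0,0.1,0,0,0,0,0]'

```text
clock: 10.72
eef_pos: [0.5739, -0.0159, 0.0735]
tcp_rot: [0.0, 0.759, 0.651, 0.0]
wrist_force: [2.2, -3.0, 1.2]
grip_width: 0.008
```

Run:
```python
from h import *
p,R,s=pose();print(p.round(4),s['wrist_force'])
im=get_image('scene')[:,:,::-1].copy();cv2.imwrite('pics/s4.png',im);sc=im[140:260,210:380];cv2.imwrite('pics/s4z.png',cv2.resize(sc,None,fx=4.7,fy=4.7,interpolation=cv2.INTER_CUBIC))
```

```text
[ 0.5739 -0.0159  0.0735] [ 2.23335817 -2.97324218  1.18935842]
```

View pics/s4z.png

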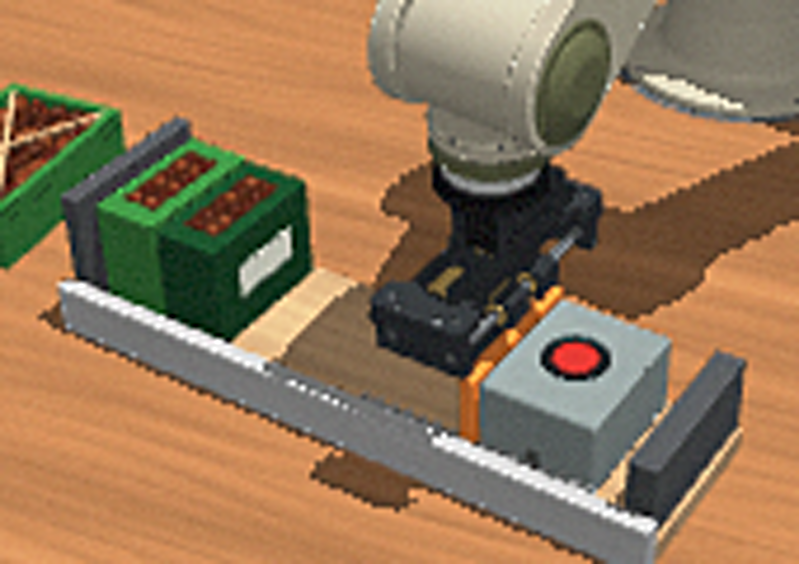

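The stop is sliding square, with about 30 mm left to the block. I'll slow down.

>>> apply_moves --motion '[0.1,0,0,0,0,0,0.1,0,0,0,0,0,0.1,0,0,0,0,0,0.05,0,0,0,0,0,0.04,0,0,0,0,0]'

```text
clock: 11.4
eef_pos: [0.5772, 0.0071, 0.0734]
tcp_rot: [-0.0, 0.759, 0.651, -0.0]
wrist_force: [-0.1, -3.6, -0.5]
grip_width: 0.005
```

>>> apply_moves --motion '[0.04,0,0,0,0,0,0.04,0,0,0,0,0]'

```text
clock: 11.65
eef_pos: [0.578, 0.0117, 0.0734]
tcp_rot: [-0.0, 0.759, 0.651, -0.0]
wrist_force: [-0.9, -3.0, 0.7]
grip_width: 0.008
```

>>> apply_moves --motion '[0.04,0,0,0,0,0,0.04,0,0,0,0,0]'

```text
clock: 11.9
eef_pos: [0.5781, 0.0121, 0.0735]
tcp_rot: [0.002, 0.759, 0.651, -0.004]
wrist_force: [-13.2, -40.8, 3.1]
grip_width: 0.007
```

Hard stop: motion ended at y=0.012 and the force jumped to 42 N. Back off, lift and check.

>>> apply_moves --motion '[-0.1,0,0,0,0,0,-0.3,0,0,0,0,0,-0.3,0,0,0,0,0,-0.1,0,-0.2,0,0,0,0,0,-0.6,0,0,0,0,0,-0.8,0,0,0,0,0,-0.8,0,0,0,0,0,-0.6,0,0,0,0,0,0,0,0,0]'

```text
clock: 13.02
eef_pos: [0.5723, -0.0312, 0.257]
tcp_rot: [0.002, 0.759, 0.651, 0.002]
wrist_force: [-0.7, -0.3, -1.0]
grip_width: 0.003
```

Run:
```python
from h import *
p,R,s=pose();im=get_image('wrist')[:,:,::-1].copy();cv2.imwrite('pics/w5.png',im);print(p.round(4),s['wrist_force'])
hsv=cv2.cvtColor(im,cv2.COLOR_BGR2HSV);H,S,V=cv2.split(hsv)
mk=(((H<5)|(H>174))&(S>170)&(V>110)).astype(np.uint8)
k,l,st,ce=cv2.connectedComponentsWithStats(mk)
for i in range(1,k):
    if st[i,4]>80:
        b=wz(ce[i],.0865,p,R);print(st[i],ce[i],b,'travel',np.linalg.norm(b[:2]-[.5669,-.0587]))
im=get_image('scene')[:,:,::-1].copy();cv2.imwrite('pics/s5.png',im);sc=im[140:260,210:380];cv2.imwrite('pics/s5z.png',cv2.resize(sc,None,fx=4.7,fy=4.7,interpolation=cv2.INTER_CUBIC))
```

```text
[ 0.5723 -0.0312  0.257 ] [-0.65267418 -0.3038696  -0.97159205]
[ 301   32   39   42 1311] [320.00076278  52.4317315 ] [0.58804337 0.07624965 0.0865    ] travel 0.13659593906222484
```

View pics/w5.png

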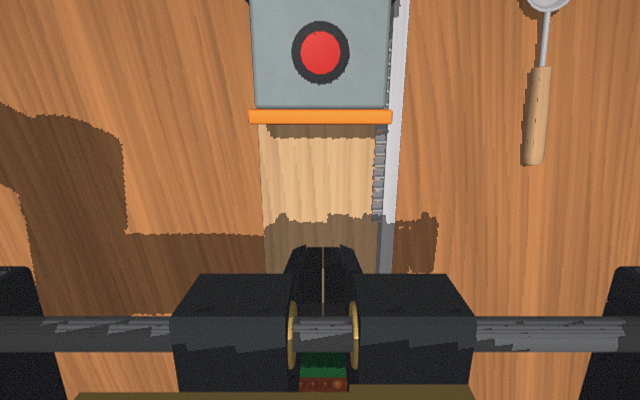

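View pics/s5z.png

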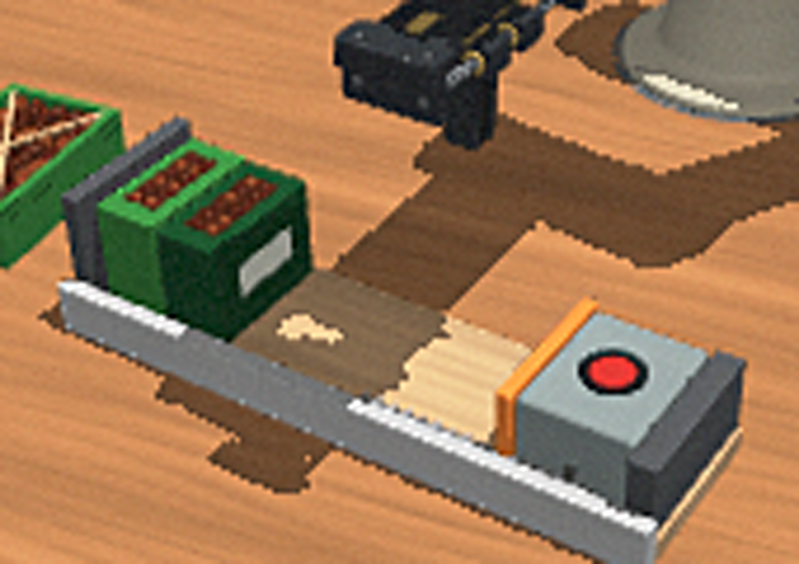

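View pics/s5.png

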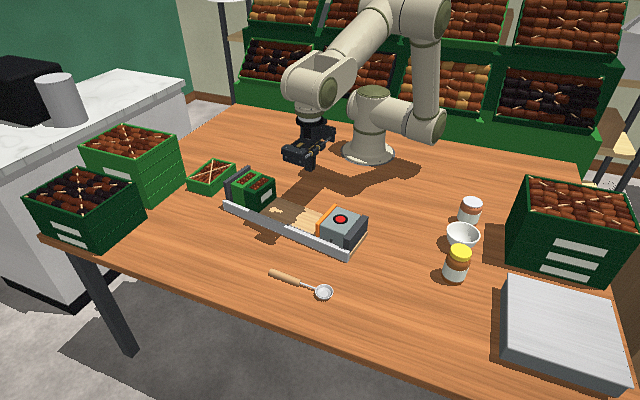

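The stop sits against the end block with no gap visible, at (665,420) in the zoom. The button is still flush, and the cartons and everything else are where they were.

```bash
python3 -c "
from station import *
print(finish_job())"
```

```text
the job is handed in; nothing more can be done
None
```

The red release button is pressed fully down and the stop is home against the end block. I handed the job in at about 13 s of the 45 s allowed.

- **Button:** I pressed it with the closed fingertips until it stopped at about 86.6 mm, with the force rising to 20 N. It stayed flush with the carriage afterwards.
- **Stop:** I pushed the orange face towards the end block at 3–4 N until it hit a hard stop, where the force reached about 43 N at the wrist. The button moved about 137 mm along the rail, and the last scene picture shows no gap at the end block.
- **Everything else:** The cartons, spoon, jar, bowl and can look unmoved in the final picture; I judged this by eye rather than measuring it. The arm finished raised about 0.25 m and touching nothing.

The two fixed cameras disagreed by about 1 cm on the first button position, so I used the wrist camera for the approach. No other checks failed or disagreed.

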